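Seat the clay extruder's end cap and back it off a quarter turn

TASK

Two clay extruders stand mouth up on the pottery bench. Screw the knurled end cap of the wide one down clockwise until it bottoms out, then back it off a quarter turn so that the die under it is free to be lined up, and finish with the cap still gripped firmly there: do not let go at the end. Leave the slim extruder and the other things on the bench alone.

Things in the scene. Friction and masses are not known exactly. Their poses are not given: they have to be found in the camera images.
- wide_extruder: The wide extruder: upright aluminium barrel, 42 mm in diameter, in a fixed stand with a grey foot plate 120 x 100 x 12 mm and a clamp collar of 64 mm diameter up to 34 mm height. Origin: centre of the foot plate's underside, on the bench; z is up along the barrel's axis. The barrel ends in a shoulder of 46 mm diameter, 118 mm above the bench, on which the end cap bottoms out.
- end_cap: The wide extruder's end cap, already started on the thread: round, knurled, plain steel, 54 mm in diameter, 28 mm tall, nothing within 25 mm beside it. Origin: on the axis at the cap's underside (118 mm above the bench when bottomed out); z up. A small ridge on its top (11 mm long, 3 mm high) lies along its +x. Can be gripped across its diameter from above at any yaw.
- cap_turn (a joint): Angle of the end cap on its thread, rad: 0 = bottomed out, a hard stop; grows as it is unscrewed, counterclockwise seen from above. Starts between 1 and 3.2; the thread lets go beyond 4. It moves 4 mm up or down per turn, rubs lightly (about 0.08 N m) and stays where it is left.
- slim_extruder: The slim extruder, to be left alone: same fixed stand with a barrel 24 mm in diameter and a knurled cap 34 mm in diameter, its top 122 mm above the bench. Origin: centre of the foot plate's underside.
- clay_heart: Heart-shaped block of dried clay, about 81 x 89 x 34 mm, loose, 0.28 kg; leave alone. Origin: centre of its underside.
- slip_tub: Empty white plastic tub, 84 mm across, 62 mm tall, loose; leave alone. Origin: centre of its underside.
- trim_tool: Trimming tool with a dark wooden handle, 170 mm long, lying loose; leave alone. Origin at its underside, long axis x.
- spare_die: Spare steel die, a flat ring 40 mm across and 6 mm thick, loose; leave alone. Origin: centre of its underside.

How it is judged:
By the outcome, as a careful person would: the job done as asked, in the order asked, and still so for the second after the job is handed in, while the arm keeps its last pose, push and grip.
It also fails if it takes over 69 s, if anything falls off the work surface, if the arm or the gripper's body presses on something with over 40 N, if the wrist force passes 120 N, or if a joint passes its speed limit or range.

ROBOT

A 6-joint arm with a two-finger parallel gripper is mounted at the origin on the work surface. World frame = base frame: x ahead of the robot, y to its left, z up, the work surface at z = 0. Lengths are in m, angles in degrees, forces in N, time in s.
With the tool pointing down it reaches from about 0.3 to 0.75 m from the base axis. Payload 8.5 kg.
Tool frame: the origin (TCP) lies on the centre line of the jaws, within the pads' length; the fingertips stand 14 mm ahead of it and the grasp point (between the pads) lies 5 mm behind it; z points along the fingers, x is the direction in which the jaws open and shut, and the axes are right-handed (so a half turn about z gives the same grasp; the last joint's range is limited). The gripper opens to 85 mm and grips with 20 to 120 N. Pads are 22 mm wide; open, the fingers measure 114 mm over their backs; the gripper's body (76 mm by 85 mm) begins 54 mm behind the grasp point. The pads swing forward as they close: fully open they stand 13 mm farther back than shut.
Start: joints at [-83.784, 21.807, 74.336, -0, 83.858, -12.336], TCP at [0.175, -0.521, 0.245] pointing down, gripper open.
Joint ranges: [-178.18, 178.18], [-50.72, 133.34], [12.68, 142.11], [-81.47, 261.47], [9.98, 163.14], [-165.26, 165.26]. Speed limits (degrees/s): [136.94, 136.94, 180, 180, 180, 180].

INTERFACE

Orientations are given as a 3x3 rotation matrix whose columns are the frame's x, y, z axes.
In Python, from rig import * gives the robot as it stands.
- The arm moves only by the shell command python3 -m crank 'ROWS' [FORCE]. ROWS is JSON, one flat list of numbers, 7 for each row, row after row: the turn, a rotation vector about the world's x, y, z in rad, then the shift along the world's x, y, z in m, then the opening in per cent of the stroke, from 0 (shut) to 100 (fully open). A call has 1 to 20 rows; each row shifts and turns the commanded pose from where the row before left it; what a row does not reach is not made up. A row lasts 1/10 s, in which the tool goes at most 50 mm and 8.59 degrees, less where a joint would pass 70% of its speed; a pose out of reach is approached as far as the arm can. A call is refused whole if a number of a shift passes 0.05 or a number of a turn 0.15, either way. A call with a gripper value outside its range is refused whole. The fingers move at their own pace and stop on an object; FORCE is the grip in N (left out, the last holds). Time passes only in rows, so rows that do not move let the fingers close. It gives the time, the measured TCP pose, the force and the opening at its end, in the units of the state.
- observe(): the state, without advancing time (a new reading comes with each control period).
- get_image(name): name is "scene" or "top" or "wrist"; returns a dict with "frame" (420x560x3 uint8, red, green, blue), "fov_y" (degrees; the focal length in pixels is half the picture's height over the tangent of half this angle, whatever the lens; pixels are square), "cx", "cy" (the principal point, pixels), "world_to_cam" (4x4, takes a point from world to camera coordinates). Camera axes: x right, y up, looking along -z (the intrinsics and any distortion apply to the point x, -y, -z); pixel columns grow to the right and rows downward; lengths in m; the calibration is good to about 2 mm. A picture is of the moment at which its call begins. There is no depth.
- close_job(): hands the job in, once; it reports no verdict.
The state is a dict: "time_s": time; "q": joint angles; "qvel": joint speeds; "joint_efforts": joint torques, N m; "position": TCP position; "tool_rot": TCP orientation; "ft_force": force on the tool from outside, world axes, zero at the start; "wrist_torque": the same for the moment, N m; "grip_width": finger opening in m.
Only numpy, scipy, OpenCV 4.12 (cv2) and the standard library are available. Lean on these libraries where they do the work, as an engineer would, in place of code of your own. Each camera call takes 0.05 s, during which the arm holds its last target. There are 200 camera calls.

## Working session

There is one attempt and no reset: what is moved stays moved. The work goes in short steps, Python scripts to look and compute and a shell command to move; the robot and the scene stay as the last step left them, time stands still between calls to the robot, and variables do not carry over. Pictures are saved under pics/ and viewed, about 8 in all and at most 12, crops included, and the job is handed in when it is done.

```bash
mkdir -p pics; ls; cat > h.py <<'E'
from rig import *
import numpy as np, cv2
def snap(name,fn):
    d=get_image(name); cv2.imwrite('pics/'+fn,d['frame'][:,:,::-1]); return d
def ray(d,u,v):
    f=d['frame'].shape[0]/2/np.tan(np.radians(d['fov_y'])/2)
    T=np.array(d['world_to_cam']); R=T[:3,:3]; t=T[:3,3]
    c=np.array([(u-d['cx'])/f,-(v-d['cy'])/f,-1])
    return -R.T@t, R.T@c
def onz(d,u,v,z):
    o,r=ray(d,u,v); return o+r*(z-o[2])/r[2]
E
python3 - <<'E'
from h import *
import pickle
ds={n:snap(n,n+'0.png') for n in('top','scene')}
pickle.dump(ds,open('d0.pkl','wb'))
for n,d in ds.items(): print(n,{k:v for k,v in d.items() if k!='frame'})
print(observe())
E
```

```text
pics
top {'fov_y': 57.756197278017815, 'cx': 281.0766448070568, 'cy': 210.82521586017765, 'world_to_cam': array([[ 0.02745001, -0.99937107,  0.02244905, -0.0302288 ],
       [ 0.99905224,  0.02818632,  0.03316851, -0.62426794],
       [-0.0337804 ,  0.0215173 ,  0.99919762, -0.79872365],
       [ 0.        ,  0.        ,  0.        ,  1.        ]])}
scene {'fov_y': 51.65276336044564, 'cx': 279.15618954490515, 'cy': 210.32856277246998, 'world_to_cam': array([[ 0.32945165,  0.94412427, -0.00953832, -0.18655704],
       [-0.52064046,  0.19008625,  0.83234652,  0.23879831],
       [ 0.78765165, -0.2692519 ,  0.55417352, -1.33502636],
       [ 0.        ,  0.        ,  0.        ,  1.        ]])}
{'time_s': 0.1, 'q': array([-8.37830904e+01,  2.18362055e+01,  7.43791019e+01,  5.78388060e-04,
        8.38563014e+01, -1.23336558e+01]), 'qvel': array([-0.02189036, -0.07673678, -0.10290739, -0.07050149, -0.01944266,
       -0.03278218]), 'joint_efforts': array([ 4.65780657e-03, -4.49220622e+01, -2.31657243e+01, -9.71012037e-05,
        3.63885047e-03,  2.85042901e-06]), 'position': array([ 0.17497103, -0.52117607,  0.24478987]), 'tool_rot': array([[ 3.18140352e-01, -9.48043618e-01, -1.25367470e-04],
       [-9.48042842e-01, -3.18140256e-01,  1.24354570e-03],
       [-1.21882001e-03, -2.76768336e-04, -9.99999219e-01]]), 'ft_force': array([-0.10562519, -0.39861263, -0.26545705]), 'wrist_torque': array([0.01750836, 0.03265643, 0.00904045]), 'grip_width': 0.08571293626079855}
```

View pics/top0.png

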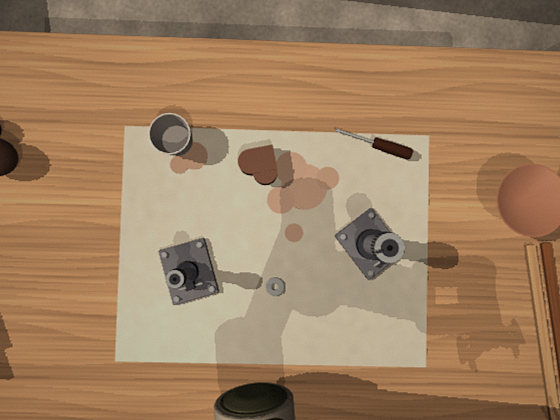

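View pics/scene0.png

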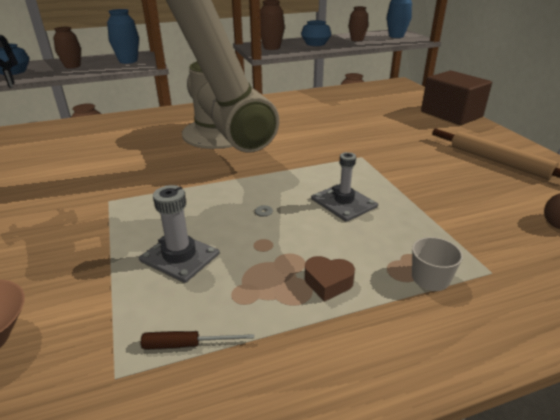

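The wide extruder is on the right of the top view, with its cap at about (390,248). The scene view shows it at (171,198). I'll zoom in on the cap and compute its position.

```bash
python3 - <<'E'
from h import *
import pickle
ds=pickle.load(open('d0.pkl','rb'))
a=cv2.resize(ds['top']['frame'][205:290,330:430,::-1],None,fx=6,fy=6,interpolation=cv2.INTER_CUBIC)[:,:400+200]
cv2.imwrite('pics/c0.png',a)
for n,u,v in(('top',389,248),('scene',171,192)): print(n,onz(ds[n],u,v,.15))
print('slim',onz(ds['top'],176,279,.122))
E
```

```text
top [ 0.55990025 -0.20212343  0.15      ]
scene [ 0.56536472 -0.1971137   0.15      ]
slim [0.492232   0.17645394 0.122     ]
```

View pics/c0.png

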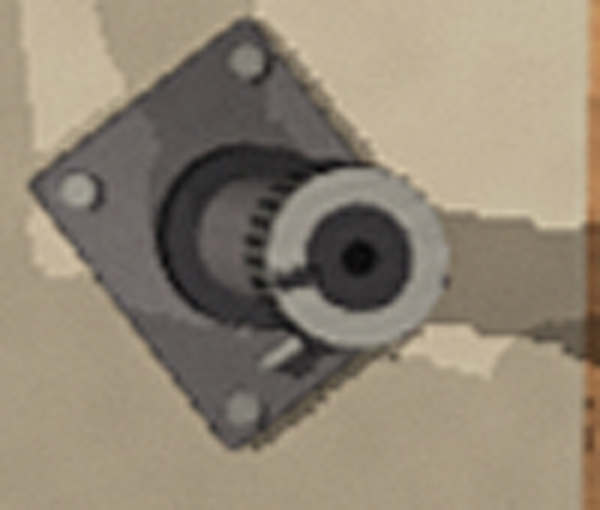

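Cap is at about (0.560, -0.203), with the ridge pointing roughly +y (azimuth about 108°). I'll move above it and turn to yaw 60° (q6 about -80°), which leaves room for the whole clockwise stroke in a single grip.

```bash
python3 -m crank '[0,0,0.143,0.024,0.02,0,100, 0,0,0.143,0.024,0.02,0,100, 0,0,0.143,0.024,0.02,0,100, 0,0,0.143,0.024,0.02,0,100, 0,0,0.143,0.024,0.02,0,100, 0,0,0.143,0.024,0.02,0,100, 0,0,0.143,0.024,0.02,0,100, 0,0,0.143,0.024,0.02,0,100, 0,0,0.143,0.024,0.02,0,100, 0,0,0.143,0.024,0.02,0,100, 0,0,0.143,0.024,0.02,0,100, 0,0,0.143,0.024,0.02,0,100, 0,0,0.143,0.024,0.02,0,100, 0,0,0.143,0.024,0.02,0,100, 0,0,0.143,0.024,0.02,0,100, 0,0,0.143,0.024,0.02,0,100, 0,0,0,0,0,0,100, 0,0,0,0,0,0,100]' 60
python3 - <<'E'
from h import *
d=snap('wrist','w1.png'); import pickle; pickle.dump(d,open('w1.pkl','wb'))
T=np.array(d['world_to_cam']); print(T.round(3), d['fov_y'],d['cx'],d['cy'])
print(observe()['q'].round(1))
E
```

```text
time_s: 1.9
position: [0.5589, -0.2011, 0.2447]
tool_rot: [[0.506, 0.863, -0.001], [0.863, -0.506, 0.0], [-0.0, -0.001, -1.0]]
ft_force: [-1.1, 0.0, -0.2]
grip_width: 0.0853
[[ 0.506  0.863 -0.    -0.108]
 [-0.819  0.48  -0.315  0.595]
 [-0.272  0.16   0.949 -0.195]
 [ 0.     0.     0.     1.   ]] 71.08255773399706 279.14549616795637 212.86380478662758
[-31.3  26.3  67.   -0.   86.7 -90.8]
```

View pics/w1.png

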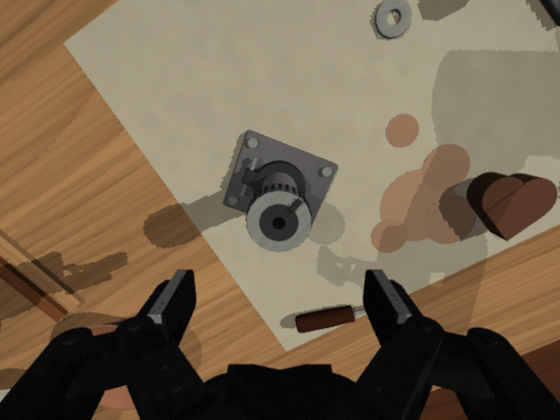

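The wrist view shows the cap face centred at about (279,221), with the ridge at about (297,203) and nothing near the finger paths.

```bash
python3 - <<'E'
from h import *
import pickle
d=pickle.load(open('w1.pkl','rb'));t=pickle.load(open('d0.pkl','rb'))['top']
c=onz(d,279,221,.1475);r=onz(d,297,203,.149);print(c,np.degrees(np.arctan2(*(r-c)[[1,0]])))
print(onz(t,389.7,247.8,.1475))
g=cv2.cvtColor(d['frame'],cv2.COLOR_RGB2GRAY)
m=((g>105)).astype(np.uint8)[180:260,240:320]
hc=cv2.HoughCircles(g[180:260,240:320],cv2.HOUGH_GRADIENT,1,20,param1=100,param2=12,minRadius=25,maxRadius=40)
print(hc)
if hc is not None:
  for u,v,_ in hc[0][:2]: print(onz(d,u+240,v+180,.1475))
E
```

```text
[ 0.55906809 -0.20257572  0.1475    ] 107.39318695595405
[ 0.56014561 -0.20413706  0.1475    ]
[[[39.5 41.5 31.6]
  [39.5 21.5 39.4]]]
[ 0.55964848 -0.20244323  0.1475    ]
[ 0.54500188 -0.19386699  0.1475    ]
```

```bash
python3 -m crank '[0,0,0,0.0006,-0.002,-0.014,85, 0,0,0,0,0,-0.014,85, 0,0,0,0,0,-0.014,85, 0,0,0,0,0,-0.014,85, 0,0,0,0,0,-0.014,85, 0,0,0,0,0,-0.014,85, 0,0,0,0,0,-0.014,85, 0,0,0,0,0,-0.013,85, 0,0,0,0,0,0,85, 0,0,0,0,0,0,85]' 60
python3 -c "
from rig import *
s=observe();print(s['ft_force'].round(2),s['wrist_torque'].round(3))"
```

```text
time_s: 2.95
position: [0.5592, -0.2041, 0.1348]
tool_rot: [[0.507, 0.862, 0.0], [0.862, -0.507, -0.0], [-0.0, 0.0, -1.0]]
ft_force: [0.0, -1.1, -0.7]
grip_width: 0.0723
[ 0.04 -1.05 -0.66] [-0.019 -0.003 -0.029]
```

```bash
python3 -m crank '[0,0,0,0.0003,0.001,-0.001,40, 0,0,0,0,0,0,0, 0,0,0,0,0,0,0, 0,0,0,0,0,0,0, 0,0,0,0,0,0,0, 0,0,0,0,0,0,0, 0,0,0,0,0,0,0, 0,0,0,0,0,0,0]' 60
python3 - <<'E'
from h import *
s=observe();print(s['ft_force'].round(2),s['wrist_torque'].round(3),s['grip_width'])
snap('wrist','w2.png')
E
```

```text
time_s: 3.75
position: [0.5602, -0.2025, 0.1344]
tool_rot: [[0.505, 0.863, 0.001], [0.863, -0.505, -0.001], [-0.0, 0.002, -1.0]]
ft_force: [-1.6, 1.8, 5.3]
grip_width: 0.0527
[-1.59  1.75  5.25] [ 0.228  0.163 -0.057] 0.052678812354486355
```

View pics/w2.png

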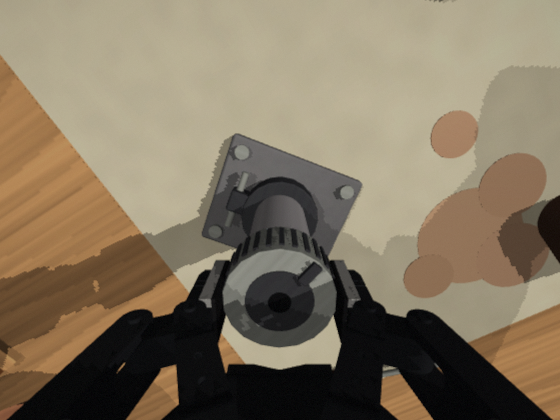

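The pads grip the cap squarely: face centre at about (280,297), ridge at (308,273). I'll turn clockwise 0.8 rad, lowering with the thread.

```bash
python3 -m crank '[0,0,-0.1,0,0,-0.00006,0, 0,0,-0.1,0,0,-0.00006,0, 0,0,-0.1,0,0,-0.00006,0, 0,0,-0.1,0,0,-0.00006,0, 0,0,-0.1,0,0,-0.00006,0, 0,0,-0.1,0,0,-0.00006,0, 0,0,-0.1,0,0,-0.00006,0, 0,0,-0.1,0,0,-0.00006,0, 0,0,0,0,0,0,0]' 60
cat > st.py <<'E'
from h import *
s=observe();R=s['tool_rot'];print('F',s['ft_force'].round(2),'T',s['wrist_torque'].round(3),'w',s['grip_width'].round(4),'yaw',np.degrees(np.arctan2(R[1,0],R[0,0])).round(2),'q',s['q'].round(1),'eff6',s['joint_efforts'][5].round(3))
d=get_image('wrist')['frame']
cv2.imwrite('pics/last.png',d[:,:,::-1])
E
python3 st.py
```

```text
time_s: 4.7
position: [0.5605, -0.2022, 0.1339]
tool_rot: [[0.972, 0.236, 0.002], [0.236, -0.972, -0.0], [0.002, 0.001, -1.0]]
ft_force: [1.0, 1.5, 4.6]
grip_width: 0.0524Traceback (most recent call last):
  File "st.py", line 2, in <module>
    s=observe();R=s['tool_rot'];print('F',s['ft_force'].round(2),'T',s['wrist_torque'].round(3),'w',s['grip_width'].round(4),'yaw',np.degrees(np.arctan2(R[1,0],R[0,0])).round(2),'q',s['q'].round(1),'eff6',s['joint_efforts'][5].round(3))
                                                                                                    ^^^^^^^^^^^^^^^^^^^^^
AttributeError: 'float' object has no attribute 'round'
```

```bash
sed -i "s/s\['grip_width'\].round(4)/round(s['grip_width'],4)/" st.py; python3 st.py; python3 -m crank '[0,0,-0.06,0,0,-0.00004,0, 0,0,-0.06,0,0,-0.00004,0, 0,0,-0.06,0,0,-0.00004,0, 0,0,-0.06,0,0,-0.00004,0, 0,0,-0.06,0,0,-0.00004,0, 0,0,0,0,0,0,0]' 
python3 st.py
```

```text
F [1.03 1.47 4.63] T [ 0.392 -0.137 -0.09 ] w 0.0524 yaw 13.65 q [-31.2  31.9  76.6   0.   71.4 -44.9] eff6 0.79
time_s: 5.35
position: [0.5607, -0.2022, 0.1337]
tool_rot: [[0.998, -0.061, 0.003], [-0.061, -0.998, -0.001], [0.003, 0.0, -1.0]]
ft_force: [1.5, 2.5, 5.1]
grip_width: 0.0523
F [1.52 2.45 5.08] T [ 0.353 -0.243 -0.058] w 0.0523 yaw -3.47 q [-31.2  31.9  76.6   0.1  71.4 -27.8] eff6 0.435
```

```bash
for i in 1; do python3 -m crank '[0,0,-0.06,0,0,-0.00004,0, 0,0,-0.06,0,0,-0.00004,0, 0,0,-0.06,0,0,-0.00004,0, 0,0,-0.06,0,0,-0.00004,0, 0,0,-0.06,0,0,-0.00004,0, 0,0,0,0,0,0,0]' 
python3 st.py; done; python3 - <<'E'
import cv2,numpy as np
a=cv2.imread('pics/w2.png')[220:360,200:360];b=cv2.imread('pics/last.png')[220:360,200:360]
cv2.imwrite('pics/cmp1.png',cv2.resize(np.hstack([a,b]),None,fx=2.4,fy=2.4))
E
```

```text
time_s: 6.0
position: [0.561, -0.202, 0.1336]
tool_rot: [[0.936, -0.352, 0.004], [-0.352, -0.936, -0.0], [0.003, -0.001, -1.0]]
ft_force: [3.6, 3.5, 6.1]
grip_width: 0.0525
F [3.64 3.53 6.06] T [ 0.608 -0.568 -0.082] w 0.0525 yaw -20.61 q [-31.2  31.9  76.6   0.1  71.3 -10.6] eff6 0.441
```

View pics/cmp1.png

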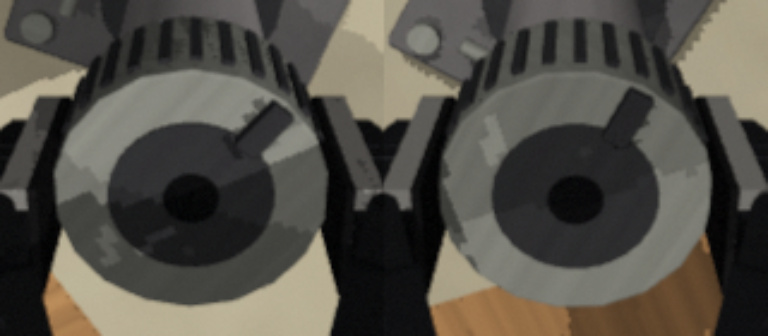

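The ridge has moved about 17° in the hand compared with the first grip, so the cap has lagged behind the tool. I'll measure the ridge azimuth in world coordinates to find out whether it has stopped or is slipping.

```bash
cat >> st.py <<'E'
def ridge(D,c,z):
    f=210/np.tan(np.radians(D['fov_y'])/2);T=np.array(D['world_to_cam'])
    g=cv2.cvtColor(D['frame'],cv2.COLOR_RGB2GRAY).astype(np.float32)
    az=np.radians(np.arange(0,360,1.));prof=0
    for r in(.018,.020,.022):
        P=np.c_[c[0]+r*np.cos(az),c[1]+r*np.sin(az),np.full(360,z)]@T[:3,:3].T+T[:3,3]
        u=D['cx']+f*P[:,0]/-P[:,2];v=D['cy']-f*P[:,1]/-P[:,2]
        prof=prof+cv2.remap(g,u[None].astype(np.float32),v[None].astype(np.float32),1)[0]/3
    p=cv2.blur(np.tile(prof,3)[None],(7,1))[0][360:720]
    k=int(p.argmin());o=np.arange(-15,16);w=np.clip(np.median(p[(k+np.arange(-25,26))%360])-10-prof[(k+o)%360],0,None)
    return round(k+(w*o).sum()/max(w.sum(),1e-6),1),p.min().round(),np.median(p).round()
D=get_image('wrist')
# cap centre: dark central hole near the previous image position
g=cv2.cvtColor(D['frame'],cv2.COLOR_RGB2GRAY)
m=(g[265:330,250:310]<28).astype(np.uint8)
n,l,stt,cen=cv2.connectedComponentsWithStats(m)
k=[i for i in range(1,n) if 100<stt[i,4]<900 and abs(cen[i][0]-30)<12]
for i in k:
    c=onz(D,cen[i][0]+250,cen[i][1]+265,.146);print('hole',cen[i]+[250,265],stt[i,4],c.round(4))
for cc in ([.5595,-.2030],[.5605,-.2022]): print('ridge az',ridge(D,cc,.148))
E
python3 st.py; python3 - <<'E'
import pickle,re
src=open('st.py').read();src=src[src.index('def ridge'):src.index("D=get")]
from h import *
exec(src);print('start',ridge(pickle.load(open('w1.pkl','rb')),[.5593,-.2025],.149))
E
```

```text
F [4.18 4.67 5.48] T [ 0.629 -0.613 -0.105] w 0.0523 yaw -20.55 q [-31.2  31.9  76.6   0.1  71.3 -10.7] eff6 0.08
hole [279.30343008 302.58047493] 379 [ 0.5605 -0.2038  0.146 ]
ridge az (np.float64(38.8), np.float32(34.0), np.float32(120.0))
ridge az (np.float64(39.1), np.float32(35.0), np.float32(120.0))
start (np.float64(109.2), np.float32(40.0), np.float32(120.0))
```

```bash
python3 -m crank '[0,0,-0.06,0,0,-0.00004,0, 0,0,-0.06,0,0,-0.00004,0, 0,0,0,0,0,0,0]' 
python3 st.py
```

```text
time_s: 6.45
position: [0.5611, -0.202, 0.1335]
tool_rot: [[0.888, -0.459, 0.004], [-0.459, -0.888, -0.001], [0.004, -0.001, -1.0]]
ft_force: [4.4, 4.3, 4.7]
grip_width: 0.0522
F [4.39 4.28 4.65] T [ 0.532 -0.681  1.357] w 0.0522 yaw -27.33 q [-31.2  31.9  76.6   0.1  71.3  -3.9] eff6 1.92
hole [279.272      302.53066667] 375 [ 0.5605 -0.2037  0.146 ]
ridge az (np.float64(34.0), np.float32(35.0), np.float32(109.0))
ridge az (np.float64(33.7), np.float32(35.0), np.float32(113.0))
```

Wrist torque about z jumped to 1.36 N m, so this is probably the stop. I'll confirm with a firmer grip and a small extra push.

```bash
python3 -m crank '[0,0,0,0,0,0,0, 0,0,0,0,0,0,0, 0,0,-0.03,0,0,0,0, 0,0,-0.03,0,0,0,0, 0,0,0,0,0,0,0, 0,0,0,0,0,0,0]' 100
python3 st.py
```

```text
time_s: 7.15
position: [0.5612, -0.202, 0.1337]
tool_rot: [[0.861, -0.508, 0.004], [-0.508, -0.861, -0.002], [0.004, -0.0, -1.0]]
ft_force: [3.8, 3.9, 6.6]
grip_width: 0.0514
F [3.83 3.91 6.65] T [ 0.532 -0.549  2.635] w 0.0514 yaw -30.52 q [-31.2  31.9  76.6   0.   71.3  -0.7] eff6 2.63
hole [279.37096774 302.34946237] 372 [ 0.5606 -0.2038  0.146 ]
ridge az (np.float64(32.6), np.float32(36.0), np.float32(106.0))
ridge az (np.float64(32.3), np.float32(35.0), np.float32(108.0))
```

Torque rose to 2.6 N m while the ridge stayed near 32.5°, so the cap has bottomed out. Now I'll back it off, aiming for a ridge azimuth of about 122.5°.

```bash
python3 -m crank '[0,0,0.1,0,0,0.00006,0, 0,0,0.1,0,0,0.00006,0, 0,0,0.1,0,0,0.00006,0, 0,0,0.1,0,0,0.00006,0, 0,0,0.1,0,0,0.00006,0, 0,0,0.1,0,0,0.00006,0, 0,0,0.1,0,0,0.00006,0, 0,0,0.1,0,0,0.00006,0, 0,0,0.1,0,0,0.00006,0, 0,0,0.1,0,0,0.00006,0, 0,0,0.1,0,0,0.00006,0, 0,0,0.1,0,0,0.00006,0, 0,0,0.1,0,0,0.00006,0, 0,0,0.1,0,0,0.00006,0, 0,0,0.1,0,0,0.00006,0, 0,0,0.071,0,0,0.00006,0, 0,0,0,0,0,0,0, 0,0,0,0,0,0,0]' 100
python3 st.py
```

```text
time_s: 9.05
position: [0.5599, -0.2023, 0.1346]
tool_rot: [[0.512, 0.859, 0.001], [0.859, -0.512, -0.001], [0.0, 0.001, -1.0]]
ft_force: [-2.6, 1.6, 10.0]
grip_width: 0.0515
F [-2.64  1.58  9.99] T [0.345 0.454 0.068] w 0.0515 yaw 59.18 q [-31.3  31.8  76.6   0.   71.5 -90.4] eff6 0.028
ridge az (np.float64(122.1), np.float32(41.0), np.float32(83.0))
ridge az (np.float64(125.8), np.float32(42.0), np.float32(82.0))
```

View pics/last.png

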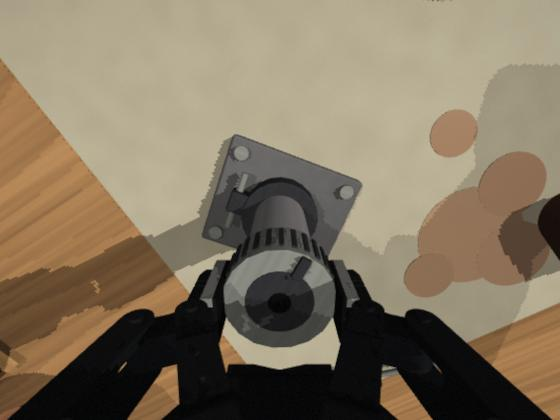

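```bash
python3 -m crank '[0,0,0,0,0,0,0, 0,0,0,0,0,0,0, 0,0,0,0,0,0,0]' 100; python3 st.py; python3 -c "
from rig import *
print(close_job())"
```

```text
time_s: 9.45
position: [0.5599, -0.2023, 0.1346]
tool_rot: [[0.512, 0.859, 0.001], [0.859, -0.512, -0.001], [-0.0, 0.001, -1.0]]
ft_force: [-3.5, 2.4, 9.1]
grip_width: 0.0513
F [-3.54  2.37  9.14] T [0.427 0.42  0.072] w 0.0513 yaw 59.18 q [-31.2  31.8  76.6  -0.   71.5 -90.4] eff6 0.073
ridge az (np.float64(122.1), np.float32(41.0), np.float32(83.0))
ridge az (np.float64(125.7), np.float32(41.0), np.float32(83.0))
the job is handed in; nothing more can be done
None
```

I screwed the wide extruder's cap down to its stop, backed it off about a quarter turn, and handed the job in at 9.5 s with the cap still gripped at 100 N.

- **Bottoming out:** the cap turned about 76° clockwise. The wrist torque then rose from about 0 to 2.6 N m while the ridge on the cap stayed at about 32.5°.
- **Quarter turn:** the tool turned back 89.7°. The ridge then read 122–126°, depending on where I put the cap's centre, so the back-off is 90° give or take a few degrees.
- **Disagreements:** on the way down the tool turned some degrees more than the ridge (80° against 70° at one check). This was a small slip in the grip, an error in reading the ridge, or both. The cap hole was not picked up in the last two checks, so those ridge readings rest on assumed centres.
- **Forces:** at the end the gripper pressed down on the cap with about 9 N, with about 4 N sideways. I never moved towards the slim extruder or the other things, but took no final overview picture to confirm they are untouched.

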